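Close the wax tub

TASK

Close up the tub of thread wax: put its loose blue lid on and press it down until it is fully home and level all round, then swing both red end clips up until they snap over the lid's edge. Leave the brush, polish tin and thread spool around it where they are.

Things in the scene. Friction and masses are not known exactly. Their poses are not given: they have to be found in the camera images.
- tub: Cream plastic tub of wax cakes, fixed on a plywood board (150 x 200 x 12 mm) screwed to the bench. Origin: centre of the board's underside; z up, y along the tub. 104 mm (x) by 150 mm (y) outside, walls 5 mm, rounded rim 92 mm above the bench. Four sprung snap beads, two in each long side, stand 4 mm out 9 mm below the rim. A red clip on each short end starts open.
- tub_mouth (a point): Centre of the tub's mouth, level with the rim. Clips will not close over a raised lid. The loose lid rests on the snap beads about 12 mm too high; a downward push of about 13 N (under 25 N) in its middle snaps it home, and it then stays. Home: underside of its plate on the rim, origin 73.5 mm above the tub's origin, centred on the tub, their y axes parallel.
- lid: Loose blue lid, 119 mm (x) by 165 mm (y), 46 mm high with its grip bar, about 120 g, lying right way up on the bench. Origin: centre of its lower edge; z up. Same either way round. Its skirt, 18.5 mm deep, goes outside the tub's rim with 1.5 mm play each side and rounded edges. Plate 3 mm thick, top 21.5 mm above the lower edge; a ridge 4 mm high near each short end is the clips' catch.
- lid_grip (a point): Middle of the moulded grip bar on top of the lid, 35.5 mm above the lid's lower edge. The bar is 18 mm wide (lid x), 80 mm long (lid y), 24 mm tall; its top is 45.5 mm above the lower edge, 119 mm above the bench when the lid is home.
- clip_a (a joint): Red clip hinged on the tub's +y end: 0 = closed, upright, lip hooked behind the lid's ridge; grows (rad) as it swings out and down, to 1.4; stays where left. Hinge pin level, 86 mm from the tub's centre, 56 mm above the bench; plate 50 mm wide, standing 49 mm above the pin. Pushed in, near 0.15 rad it rides over the ridge and snaps in with about 4 N.
- clip_a_tab (a point): Outer side of the round finger rib along the top of clip_a's plate, its outermost point: 46 mm along the plate from the pin and 7.5 mm out. Closed: 93.5 mm from the tub's centre, 102 mm above the bench; at 0.95 rad about 128 mm out and 77 mm high. Smooth plastic. A vertical finger outside it, tip a little below it, moved level towards the tub, swings the clip closed.
- clip_b (a joint): Red clip hinged on the tub's -y end: 0 = closed, upright, lip hooked behind the lid's ridge; grows (rad) as it swings out and down, to 1.4; stays where left. Hinge pin level, 86 mm from the tub's centre, 56 mm above the bench; plate 50 mm wide, standing 49 mm above the pin. Pushed in, near 0.15 rad it rides over the ridge and snaps in with about 4 N.
- clip_b_tab (a point): Outer side of the round finger rib along the top of clip_b's plate, its outermost point: 46 mm along the plate from the pin and 7.5 mm out. Closed: 93.5 mm from the tub's centre, 102 mm above the bench; at 0.95 rad about 128 mm out and 77 mm high. Smooth plastic. A vertical finger outside it, tip a little below it, moved level towards the tub, swings the clip closed.
- brush: Shoe brush, wooden back, 170 x 58 x 48 high (mm). Origin: centre of its underside. Leave it alone.
- polish_tin: Round tin of polish, 85 across, 28 high (mm). Origin: centre of its underside. Leave it alone.
- thread_spool: Standing spool of thread, 72 across, 78 high (mm). Origin: centre of its underside. Leave it alone.
There are look-alikes about, which are no part of the job. There is more than one size of the lid; the job needs the larger.

How it is judged:
By the outcome, as a careful person would: the job done as asked, in the order asked, and still so for the second after the job is handed in, with the robot touching nothing.
It also fails if it takes over 59 s, if anything falls off the work surface, if the arm or the gripper's body presses on something with over 40 N, if the wrist force passes 120 N, or if a joint passes its speed limit or range.

ROBOT

A 7-joint arm with a two-finger parallel gripper is mounted at the origin on the work surface. World frame = base frame: x ahead of the robot, y to its left, z up, the work surface at z = 0. Lengths are in m, angles in rad, forces in N, time in s.
With the tool pointing down it reaches from about 0.35 to 0.9 m from the base axis. Payload 19.9 kg.
Tool frame: the origin (TCP) lies midway between the tips of the shut fingers; the grasp point (between the pads) lies 19 mm behind it (ctrl.pinch_z is the distance from the TCP to the grasp point, in m); y points along the fingers, z is the direction in which the jaws open and shut, and the axes are right-handed (so a half turn about y gives the same grasp; the last joint's range is limited). The gripper opens to 94 mm and grips with 3 to 60 N. Pads are 16 mm wide; open, the fingers measure 119 mm over their backs; the gripper's body (75 mm by 177 mm) begins 78 mm behind the grasp point.
Start: joints at [1.139, 0.417, -0.01, 1.614, 0.005, 1.111, -0.053], TCP at [0.238, -0.578, 0.205] pointing down, gripper open.
Joint ranges: [-2.81, 2.81], [-0.39, 2.02], [-1.27, 1.25], [0.06, 2.57], [-1.19, 4.33], [0.19, 2], [-2.82, 2.82]. Speed limits (rad/s): [1.89, 1.89, 2.39, 2.39, 3.01, 3.01, 3.01].

INTERFACE

Orientations are given as a unit quaternion [w, x, y, z].
In Python, from bench import ctrl gives the robot as it stands.
- The arm moves only by the tool carry_out, never from a script. Its argument "steps" is a list of rows, each an object of numbers: "jaw": the closure, from 0 (fully open) to 1 (shut); "tx", "ty", "tz": the shift along the tool's x, y, z in m; "wx", "wy", "wz": the turn, a rotation vector about the tool's x, y, z in degrees. In form: [{"jaw": .., "tx": .., "ty": .., "tz": .., "wx": .., "wy": .., "wz": ..}, ...]. A call has 1 to 20 rows; each row shifts and turns the commanded pose from where the row before left it, along the tool's axes as they then stand; what a row does not reach is not made up. A row lasts 1/12 s, in which the tool goes at most 41.7 mm and 7.16 degrees, less where a joint would pass 70% of its speed; a pose out of reach is approached as far as the arm can. A call is refused whole if a number of a shift passes 0.0417 or a number of a turn 7.16, either way. A call with a gripper value outside its range is refused whole. The fingers move at their own pace and stop on an object; "force" is the grip in N (left out, the last holds). Time passes only in rows, so rows that do not move let the fingers close. It gives the time, the measured TCP pose, the force and the opening at its end, in the units of the state.
- ctrl.sense(): the state, without advancing time (a new reading comes with each control period).
- ctrl.snapshot(name): name is "side" or "top" or "wrist"; returns a dict with "image" (420x560x3 uint8, red, green, blue), "fx", "fy", "cx", "cy" (pixels), "k1" (the pictures are not rectified: a ray, as slopes to the right and down, at radius r is drawn at 1 + k1 r^2 times it, then the intrinsics apply), "R" (3x3) and "t" (3): a world point X has camera coordinates R X + t. Camera axes: x right, y down, z forward; pixel columns grow to the right and rows downward; lengths in m; the calibration is good to about 2 mm. A picture is of the moment at which its call begins. There is no depth.
- ctrl.job_done(): hands the job in, once; it reports no verdict.
The state is a dict: "time": time; "joint_positions": joint angles; "qvel": joint speeds; "tau": joint torques, N m; "position": TCP position; "tcp_rot": TCP orientation; "contact_force": force on the tool from outside, world axes, zero at the start; "ft_torque": the same for the moment, N m; "width": finger opening in m.
Only numpy, scipy, OpenCV 4.12 (cv2) and the standard library are available. Lean on these libraries where they do the work, as an engineer would, in place of code of your own. Each camera call takes 0.05 s, during which the arm holds its last target. There are 200 camera calls.

## Working session

There is one attempt and no reset: what is moved stays moved. The work goes in short steps, Python scripts to look and compute and a tool call to move; the robot and the scene stay as the last step left them, time stands still between calls to the robot, and variables do not carry over. Pictures are saved under pics/ and viewed, about 8 in all and at most 12, crops included, and the job is handed in when it is done.

Besides the shell and the picture viewer there is one more tool, called after "Call:" in YAML: its name, and indented under it one key for each argument. carry_out: Moves the arm, as the interface text tells. Its arguments: {"type":"object","properties":{"steps":{"type":"array"},"force":{"type":"number"}},"required":["steps"]}

```bash
mkdir -p pics; ls
cat > h.py <<'E'
import numpy as np, cv2
from bench import ctrl
def snap(n):
    return ctrl.snapshot(n)
def save(s,name): cv2.imwrite('pics/'+name,cv2.cvtColor(np.asarray(s['image']),cv2.COLOR_RGB2BGR))
def ray(s,u,v):
    x=(u-s['cx'])/s['fx'];y=(v-s['cy'])/s['fy']
    a,b=x,y
    for _ in range(20):
        k=1+s['k1']*(a*a+b*b);a,b=x/k,y/k
    R=np.array(s['R']);t=np.array(s['t'])
    return -R.T@t, R.T@np.array([a,b,1.])
def onplane(s,u,v,z):
    c,d=ray(s,u,v); return c+d*(z-c[2])/d[2]
def proj(s,X):
    c=np.array(s['R'])@np.asarray(X,float)+np.array(s['t']);a,b=c[:2]/c[2];k=1+s['k1']*(a*a+b*b)
    return np.array([s['fx']*a*k+s['cx'],s['fy']*b*k+s['cy']])
E
python3 - <<'E'
from h import *
for n in('top','side'):
    s=snap(n);save(s,n+'1.png');c,_=ray(s,0,0);print(n,c.round(3),s['fx'],s['k1'])
st=ctrl.sense();print(st, ctrl.pinch_z)
E
```

```text
pics
top [ 0.439 -0.014  1.162] 461.0598131079176 0.04427847252410514
side [0.176 0.808 1.001] 525.4582835473547 -0.10566404130202262
{'time': 0.1, 'joint_positions': array([ 1.13849354,  0.41794903, -0.01028228,  1.61409331,  0.0047279 ,
        1.11068701, -0.05301126]), 'qvel': array([ 0.00049012, -0.00271918, -0.0013257 , -0.00068841, -0.00038277,
        0.00097776,  0.00119147]), 'tau': array([ 1.04847557e-03, -8.52581549e+01,  6.39982224e-01, -4.26694858e+01,
       -4.89017623e-02,  1.64860440e-02,  3.81821815e-05]), 'position': array([ 0.23792707, -0.57758467,  0.20487495]), 'tcp_rot': array([ 0.13717116, -0.13740607,  0.69402706, -0.6932749 ]), 'contact_force': array([ 0.93192752,  0.27011764, -0.09956663]), 'ft_torque': array([-0.01382323, -0.03530209,  0.00471184]), 'width': 0.09418100996321367} 0.0188
```

View pics/top1.png

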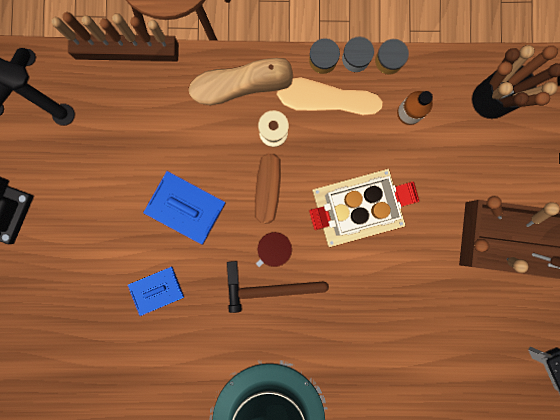

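View pics/side1.png

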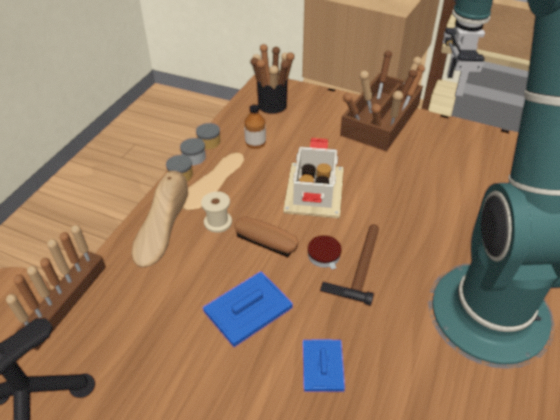

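Run:
```python
from h import *
s=snap('top');im=s['image'];hsv=cv2.cvtColor(im,cv2.COLOR_RGB2HSV)
def big(m,k=1):
    cs,_=cv2.findContours(m,cv2.RETR_EXTERNAL,cv2.CHAIN_APPROX_NONE)
    return sorted(cs,key=cv2.contourArea,reverse=True)[:k]
def rect(c,z,nm):
    P=np.array([onplane(s,*p[0],z)[:2] for p in c],np.float32)
    r=cv2.minAreaRect(P);B=cv2.boxPoints(r);print(nm,'c',np.round(r[0],4),'size',np.round(r[1],4));
    e=B[1]-B[0];f=B[2]-B[1];l=e if np.hypot(*e)>np.hypot(*f) else f;print('  long axis deg',np.degrees(np.arctan2(l[1],l[0])).round(2))
blue=cv2.inRange(hsv,(105,120,60),(130,255,255))
for c in big(blue,2): rect(c,.0215,'blue')
tub=im[150:270,290:440]
m=cv2.inRange(hsv,(15,25,150),(35,140,255));m[:165]=0;m[255:]=0;m[:,:300]=0;m[:,430:]=0
m=cv2.morphologyEx(m,cv2.MORPH_OPEN,np.ones((3,3)))
c=np.vstack([x for x in big(m,5) if cv2.contourArea(x)>40]);rect(c,.012,'board')
red=cv2.inRange(hsv,(0,170,120),(6,255,255))|cv2.inRange(hsv,(174,170,120),(180,255,255))
for c in big(red,2):
    print(cv2.contourArea(c));rect(c,.08,'clip')
x=cv2.resize(im[150:270,280:440],None,fx=5,fy=5,interpolation=cv2.INTER_CUBIC)
cv2.imwrite('pics/tubc.png',cv2.cvtColor(x,cv2.COLOR_RGB2BGR))
```

```text
blue c [0.5151 0.2133] size [0.166  0.1183]
  long axis deg 62.25
blue c [0.311  0.2774] size [0.0809 0.1144]
  long axis deg -66.86
board c [ 0.5197 -0.2191] size [0.1505 0.2   ]
  long axis deg -74.03
396.0
clip c [ 0.5482 -0.3197] size [0.0502 0.0511]
  long axis deg -74.2
314.0
clip c [ 0.4901 -0.1174] size [0.0494 0.0433]
  long axis deg 16.04
```

View pics/tubc.png

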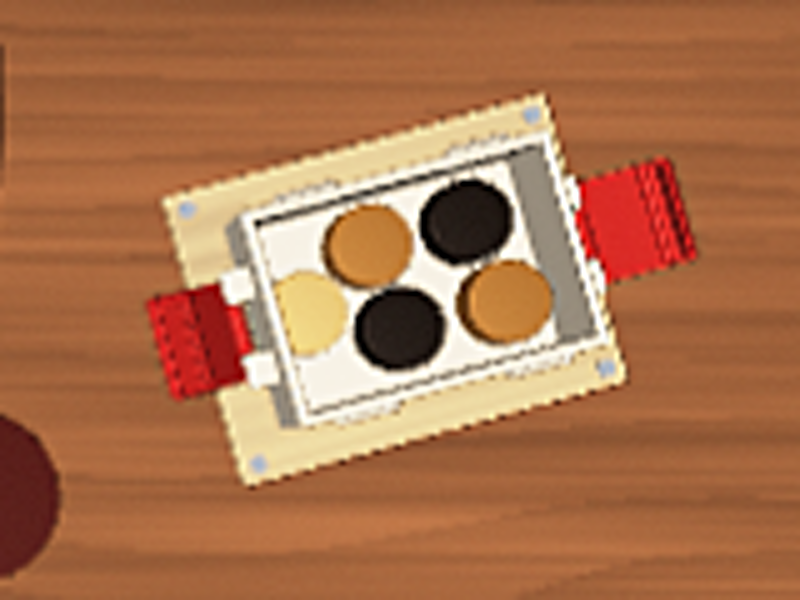

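```bash
cat >> h.py <<'E'
from scipy.spatial.transform import Rotation as Ro
def tool():
    st=ctrl.sense();q=st['tcp_rot'];return st,Ro.from_quat([q[1],q[2],q[3],q[0]]).as_matrix()
def plan(xyz,yaw):
    """yaw: wanted heading (deg) of tool z mod 180; tool y straight down. Prints turn, then shift in the turned frame."""
    st,R=tool();p=st['position']
    out=[]
    for yw in(yaw,yaw+180):
        a=np.radians(yw);z=np.array([np.cos(a),np.sin(a),0]);y=np.array([0,0,-1.]);T=np.c_[np.cross(y,z),y,z]
        rv=np.degrees(Ro.from_matrix(R.T@T).as_rotvec());out.append((abs(rv).sum(),rv,T))
        print('yaw',yw,'turn',rv.round(2),'shift in new frame mm',(T.T@(np.array(xyz)-p)*1e3).round(1),'in now frame',(R.T@(np.array(xyz)-p)*1e3).round(1))
def show():
    st,R=tool();print('t',st['time'],'p',st['position'].round(4),'yaw z',np.degrees(np.arctan2(R[1,2],R[0,2])).round(2),'ydir',R[:,1].round(4),'q',st['joint_positions'].round(3),'F',st['contact_force'].round(2),'M',st['ft_torque'].round(2),'w',round(st['width'],4))
E
python3 -c "
from h import *
show();plan([.5151,.2133,.205],-27.75);plan([.5151,.2133,.205],15.97)"
```

```text
t 0.15 p [ 0.2379 -0.5776  0.205 ] yaw z -67.61 ydir [-5.e-04  8.e-04 -1.e+00] q [ 1.139  0.418 -0.01   1.614  0.005  1.111 -0.053] F [-0.72  0.37  0.58] M [ 0.02  0.03 -0.04] w 0.0942
yaw -27.75 turn [ 5.000e-02 -3.986e+01 -1.000e-02] shift in new frame mm [-829.   -0. -123.] in now frame [-5.576e+02  5.000e-01 -6.257e+02]
yaw 152.25 turn [1.0000e-02 1.4014e+02 7.0000e-02] shift in new frame mm [829.  -0. 123.] in now frame [-5.576e+02  5.000e-01 -6.257e+02]
yaw 15.97 turn [ 5.000e-02 -8.358e+01 -3.000e-02] shift in new frame mm [-684.1   -0.   484.1] in now frame [-5.576e+02  5.000e-01 -6.257e+02]
yaw 195.97 turn [3.000e-02 9.642e+01 5.000e-02] shift in new frame mm [ 684.1   -0.  -484.1] in now frame [-5.576e+02  5.000e-01 -6.257e+02]
```

Call:
carry_out:
  steps:
    - {"jaw": 0,"wy": -6.65}
    - {"jaw": 0,"wy": -6.65}
    - {"jaw": 0,"wy": -6.65}
    - {"jaw": 0,"wy": -6.65}
    - {"jaw": 0,"wy": -6.65}
    - {"jaw": 0,"wy": -6.6}
    - {"jaw": 0,"tx": -0.02,"tz": -0.003}
    - {"jaw": 0,"tx": -0.035,"tz": -0.005}
    - {"jaw": 0,"tx": -0.035,"tz": -0.005}
    - {"jaw": 0,"tx": -0.035,"tz": -0.005}
    - {"jaw": 0,"tx": -0.035,"tz": -0.005}
    - {"jaw": 0,"tx": -0.035,"tz": -0.005}
    - {"jaw": 0,"tx": -0.035,"tz": -0.005}
    - {"jaw": 0,"tx": -0.035,"tz": -0.005}
    - {"jaw": 0,"tx": -0.035,"tz": -0.005}
    - {"jaw": 0,"tx": -0.035,"tz": -0.005}
    - {"jaw": 0,"tx": -0.035,"tz": -0.005}
    - {"jaw": 0,"tx": -0.035,"tz": -0.005}
    - {"jaw": 0,"tx": -0.035,"tz": -0.005}
    - {"jaw": 0,"tx": -0.02,"tz": -0.003}

```text
invalid input at $.steps[0]: expected keys jaw, tx, ty, tz, wx, wy, wz
```

```bash
python3 -c "
from h import *
show();plan([.5151,.2133,.205],-27.75)"
```

```text
t 0.15 p [ 0.2379 -0.5776  0.205 ] yaw z -67.61 ydir [-5.e-04  8.e-04 -1.e+00] q [ 1.139  0.418 -0.01   1.614  0.005  1.111 -0.053] F [-0.72  0.37  0.58] M [ 0.02  0.03 -0.04] w 0.0942
yaw -27.75 turn [ 5.000e-02 -3.986e+01 -1.000e-02] shift in new frame mm [-829.   -0. -123.] in now frame [-5.576e+02  5.000e-01 -6.257e+02]
yaw 152.25 turn [1.0000e-02 1.4014e+02 7.0000e-02] shift in new frame mm [829.  -0. 123.] in now frame [-5.576e+02  5.000e-01 -6.257e+02]
```

All keys are required.

Call:
carry_out:
  steps:
    - {"jaw": 0,"tx": 0,"ty": 0,"tz": 0,"wx": 0,"wy": -6.65,"wz": 0}
    - {"jaw": 0,"tx": 0,"ty": 0,"tz": 0,"wx": 0,"wy": -6.65,"wz": 0}
    - {"jaw": 0,"tx": 0,"ty": 0,"tz": 0,"wx": 0,"wy": -6.65,"wz": 0}
    - {"jaw": 0,"tx": 0,"ty": 0,"tz": 0,"wx": 0,"wy": -6.65,"wz": 0}
    - {"jaw": 0,"tx": 0,"ty": 0,"tz": 0,"wx": 0,"wy": -6.65,"wz": 0}
    - {"jaw": 0,"tx": 0,"ty": 0,"tz": 0,"wx": 0,"wy": -6.6,"wz": 0}
    - {"jaw": 0,"tx": -0.02,"ty": 0,"tz": -0.003,"wx": 0,"wy": 0,"wz": 0}
    - {"jaw": 0,"tx": -0.035,"ty": 0,"tz": -0.005,"wx": 0,"wy": 0,"wz": 0}
    - {"jaw": 0,"tx": -0.035,"ty": 0,"tz": -0.005,"wx": 0,"wy": 0,"wz": 0}
    - {"jaw": 0,"tx": -0.035,"ty": 0,"tz": -0.005,"wx": 0,"wy": 0,"wz": 0}
    - {"jaw": 0,"tx": -0.035,"ty": 0,"tz": -0.005,"wx": 0,"wy": 0,"wz": 0}
    - {"jaw": 0,"tx": -0.035,"ty": 0,"tz": -0.005,"wx": 0,"wy": 0,"wz": 0}
    - {"jaw": 0,"tx": -0.035,"ty": 0,"tz": -0.005,"wx": 0,"wy": 0,"wz": 0}
    - {"jaw": 0,"tx": -0.035,"ty": 0,"tz": -0.005,"wx": 0,"wy": 0,"wz": 0}
    - {"jaw": 0,"tx": -0.035,"ty": 0,"tz": -0.005,"wx": 0,"wy": 0,"wz": 0}
    - {"jaw": 0,"tx": -0.035,"ty": 0,"tz": -0.005,"wx": 0,"wy": 0,"wz": 0}
    - {"jaw": 0,"tx": -0.035,"ty": 0,"tz": -0.005,"wx": 0,"wy": 0,"wz": 0}
    - {"jaw": 0,"tx": -0.035,"ty": 0,"tz": -0.005,"wx": 0,"wy": 0,"wz": 0}
    - {"jaw": 0,"tx": -0.035,"ty": 0,"tz": -0.005,"wx": 0,"wy": 0,"wz": 0}
    - {"jaw": 0,"tx": -0.02,"ty": 0,"tz": -0.003,"wx": 0,"wy": 0,"wz": 0}

```text
time: 1.82
position: [0.3946, -0.1368, 0.2056]
tcp_rot: [-0.366, 0.366, -0.605, 0.605]
contact_force: [1.2, -0.5, 0.0]
width: 0.0939
```

```bash
python3 -c "
from h import *
show();plan([.5151,.2133,.205],-27.75)"
```

```text
t 1.8167 p [ 0.3946 -0.1368  0.2056] yaw z -27.61 ydir [ 4.e-04 -0.e+00 -1.e+00] q [ 0.731  0.057 -0.483  2.083  0.031  1.008 -0.25 ] F [ 1.16 -0.5   0.04] M [-0.06 -0.05 -0.01] w 0.0939
yaw -27.75 turn [-0.02  0.14 -0.01] shift in new frame mm [-365.9    0.6  -56.4] in now frame [-366.1    0.7  -55.5]
yaw 152.25 turn [-1.0000e-02 -1.7986e+02  3.0000e-02] shift in new frame mm [365.9   0.6  56.4] in now frame [-366.1    0.7  -55.5]
```

```bash
python3 -c "
from h import *
s=snap('wrist');save(s,'w1.png');c,d=ray(s,280,210);print(c.round(3),d.round(2),proj(s,[.5197,-.2191,.092]))"
```

```text
[ 0.429 -0.071  0.385] [-0.11 -0.23 -0.97] [432.10672208 222.85237486]
```

Call:
carry_out:
  steps:
    - {"jaw": 0,"tx": -0.02,"ty": 0,"tz": -0.004,"wx": 0,"wy": 0,"wz": 0}
    - {"jaw": 0,"tx": -0.035,"ty": 0,"tz": -0.0055,"wx": 0,"wy": 0,"wz": 0}
    - {"jaw": 0,"tx": -0.035,"ty": 0,"tz": -0.0055,"wx": 0,"wy": 0,"wz": 0}
    - {"jaw": 0,"tx": -0.035,"ty": 0,"tz": -0.0055,"wx": 0,"wy": 0,"wz": 0}
    - {"jaw": 0,"tx": -0.035,"ty": 0,"tz": -0.0055,"wx": 0,"wy": 0,"wz": 0}
    - {"jaw": 0,"tx": -0.035,"ty": 0,"tz": -0.0055,"wx": 0,"wy": 0,"wz": 0}
    - {"jaw": 0,"tx": -0.035,"ty": 0,"tz": -0.0055,"wx": 0,"wy": 0,"wz": 0}
    - {"jaw": 0,"tx": -0.035,"ty": 0,"tz": -0.0055,"wx": 0,"wy": 0,"wz": 0}
    - {"jaw": 0,"tx": -0.035,"ty": 0,"tz": -0.0055,"wx": 0,"wy": 0,"wz": 0}
    - {"jaw": 0,"tx": -0.035,"ty": 0,"tz": -0.0055,"wx": 0,"wy": 0,"wz": 0}
    - {"jaw": 0,"tx": -0.028,"ty": 0,"tz": -0.004,"wx": 0,"wy": 0,"wz": 0}
    - {"jaw": 0,"tx": 0,"ty": 0,"tz": 0,"wx": 0,"wy": 0,"wz": 0}
    - {"jaw": 0,"tx": 0,"ty": 0,"tz": 0,"wx": 0,"wy": 0,"wz": 0}

```text
time: 2.95
position: [0.5118, 0.2092, 0.2049]
tcp_rot: [0.366, -0.366, 0.605, -0.604]
contact_force: [-0.1, -0.4, -0.2]
width: 0.094
```

Run:
```python
from h import *
s=snap('wrist');save(s,'w2.png');show();plan([.5151,.2133,.205],-27.75)
c,d=ray(s,280,210);print(c.round(3),d.round(2))
hsv=cv2.cvtColor(s['image'],cv2.COLOR_RGB2HSV);m=cv2.inRange(hsv,(105,120,60),(130,255,255))
cs,_=cv2.findContours(m,cv2.RETR_EXTERNAL,cv2.CHAIN_APPROX_NONE);c=max(cs,key=cv2.contourArea);print(cv2.boundingRect(c))
P=np.array([onplane(s,*p[0],.0215)[:2] for p in c],np.float32);print(cv2.minAreaRect(P))
```

```text
t 3.0 p [0.5118 0.2079 0.205 ] yaw z -27.72 ydir [-1.e-03 -1.e-04 -1.e+00] q [ 0.135  0.368 -0.716  1.778  0.268  1.097 -1.156] F [ 0.34 -0.13 -0.06] M [-0.08 -0.02 -0.03] w 0.0943
yaw -27.75 turn [0.05 0.03 0.03] shift in new frame mm [-6.3 -0.   0.4] in now frame [-6.3 -0.   0.4]
yaw 152.25 turn [ 5.0000e-02 -1.7997e+02 -8.0000e-02] shift in new frame mm [ 6.3 -0.  -0.4] in now frame [-6.3 -0.   0.4]
[0.547 0.275 0.384] [-0.11 -0.23 -0.97]
(225, 113, 109, 142)
((0.5160688161849976, 0.21399368345737457), (0.16381335258483887, 0.11814216524362564), 62.13450241088867)
```

View pics/w2.png

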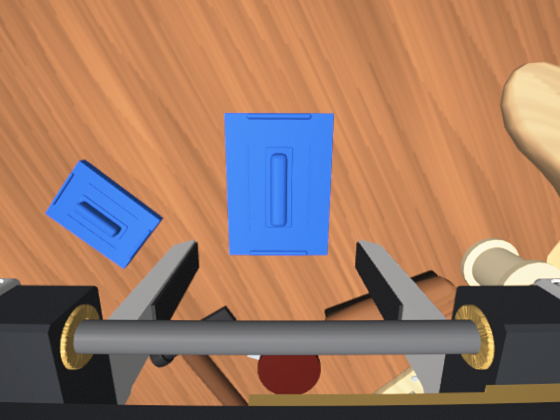

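Call:
carry_out:
  steps:
    - {"jaw": 0,"tx": -0.0069,"ty": 0.02,"tz": 0.0006,"wx": 0,"wy": 0,"wz": 0}
    - {"jaw": 0,"tx": 0,"ty": 0.035,"tz": 0,"wx": 0,"wy": 0,"wz": 0}
    - {"jaw": 0,"tx": 0,"ty": 0.035,"tz": 0,"wx": 0,"wy": 0,"wz": 0}
    - {"jaw": 0,"tx": 0,"ty": 0.035,"tz": 0,"wx": 0,"wy": 0,"wz": 0}
    - {"jaw": 0,"tx": 0,"ty": 0.03,"tz": 0,"wx": 0,"wy": 0,"wz": 0}
    - {"jaw": 0,"tx": 0,"ty": 0.015,"tz": 0,"wx": 0,"wy": 0,"wz": 0}
    - {"jaw": 0,"tx": 0,"ty": 0.006,"tz": 0,"wx": 0,"wy": 0,"wz": 0}
    - {"jaw": 0,"tx": 0,"ty": 0,"tz": 0,"wx": 0,"wy": 0,"wz": 0}
    - {"jaw": 0,"tx": 0,"ty": 0,"tz": 0,"wx": 0,"wy": 0,"wz": 0}

```text
time: 3.75
position: [0.5164, 0.2133, 0.0304]
tcp_rot: [-0.365, 0.365, -0.605, 0.606]
contact_force: [-0.0, -0.4, -0.2]
width: 0.094
```

```bash
python3 -c "
from h import *
show();plan([.5156,.2137,.026],-27.8)"
```

```text
t 3.75 p [0.5164 0.2133 0.0304] yaw z -27.81 ydir [ 8.e-04  1.e-04 -1.e+00] q [ 0.017  0.606 -0.595  1.892  0.47   0.785 -1.321] F [-0.04 -0.39 -0.17] M [-0.01 -0.09 -0.  ] w 0.094
yaw -27.8 turn [-0.04 -0.01 -0.03] shift in new frame mm [-0.   4.4 -0.9] in now frame [-0.   4.4 -0.9]
yaw 152.2 turn [ 4.0000e-02  1.7999e+02 -6.0000e-02] shift in new frame mm [0.  4.4 0.9] in now frame [-0.   4.4 -0.9]
```

Call:
carry_out:
  steps:
    - {"jaw": 0,"tx": 0,"ty": 0.0045,"tz": -0.0008,"wx": 0,"wy": 0,"wz": 0}
    - {"jaw": 0.5,"tx": 0,"ty": 0,"tz": 0,"wx": 0,"wy": 0,"wz": 0}
    - {"jaw": 1,"tx": 0,"ty": 0,"tz": 0,"wx": 0,"wy": 0,"wz": 0}
    - {"jaw": 1,"tx": 0,"ty": 0,"tz": 0,"wx": 0,"wy": 0,"wz": 0}
    - {"jaw": 1,"tx": 0,"ty": 0,"tz": 0,"wx": 0,"wy": 0,"wz": 0}
    - {"jaw": 1,"tx": 0,"ty": 0,"tz": 0,"wx": 0,"wy": 0,"wz": 0}
    - {"jaw": 1,"tx": 0,"ty": 0,"tz": 0,"wx": 0,"wy": 0,"wz": 0}
    - {"jaw": 1,"tx": 0,"ty": 0,"tz": 0,"wx": 0,"wy": 0,"wz": 0}
    - {"jaw": 1,"tx": 0,"ty": 0,"tz": 0,"wx": 0,"wy": 0,"wz": 0}
    - {"jaw": 1,"tx": 0,"ty": 0,"tz": 0,"wx": 0,"wy": 0,"wz": 0}
  force: 40

```text
time: 4.58
position: [0.5151, 0.2142, 0.0249]
tcp_rot: [0.365, -0.366, 0.605, -0.605]
contact_force: [0.5, 0.8, -0.4]
width: 0.0375
```

```bash
python3 -c "
from h import *
show()"
```

```text
t 4.5833 p [0.5151 0.2142 0.0249] yaw z -27.75 ydir [-1.e-04  1.e-04 -1.e+00] q [ 0.012  0.614 -0.591  1.895  0.476  0.775 -1.327] F [ 0.46  0.75 -0.4 ] M [ 0.03 -0.1   0.01] w 0.0375
```

Call:
carry_out:
  steps:
    - {"jaw": 1,"tx": 0,"ty": 0,"tz": 0,"wx": 0,"wy": 0,"wz": 0}
    - {"jaw": 1,"tx": 0,"ty": 0,"tz": 0,"wx": 0,"wy": 0,"wz": 0}
    - {"jaw": 1,"tx": 0,"ty": 0,"tz": 0,"wx": 0,"wy": 0,"wz": 0}
    - {"jaw": 1,"tx": 0,"ty": 0,"tz": 0,"wx": 0,"wy": 0,"wz": 0}
    - {"jaw": 1,"tx": 0,"ty": 0,"tz": 0,"wx": 0,"wy": 0,"wz": 0}
    - {"jaw": 1,"tx": 0,"ty": 0,"tz": 0,"wx": 0,"wy": 0,"wz": 0}
    - {"jaw": 1,"tx": 0,"ty": 0,"tz": 0,"wx": 0,"wy": 0,"wz": 0}
    - {"jaw": 1,"tx": 0,"ty": 0,"tz": 0,"wx": 0,"wy": 0,"wz": 0}

```text
time: 5.25
position: [0.5151, 0.2142, 0.0249]
tcp_rot: [0.365, -0.365, 0.605, -0.605]
contact_force: [0.3, -0.3, -0.0]
width: 0.0173
```

```bash
python3 -c "
from h import *
show()"
```

```text
t 5.25 p [0.5151 0.2142 0.0249] yaw z -27.76 ydir [-0.e+00  1.e-04 -1.e+00] q [ 0.012  0.614 -0.591  1.895  0.476  0.775 -1.327] F [ 0.25 -0.35 -0.02] M [-0.03 -0.16  0.04] w 0.0173
```

Call:
carry_out:
  steps:
    - {"jaw": 1,"tx": 0,"ty": -0.01,"tz": 0,"wx": 0,"wy": 0,"wz": 0}
    - {"jaw": 1,"tx": 0,"ty": -0.02,"tz": 0,"wx": 0,"wy": 0,"wz": 0}
    - {"jaw": 1,"tx": 0,"ty": -0.03,"tz": 0,"wx": 0,"wy": 0,"wz": 0}
    - {"jaw": 1,"tx": 0,"ty": -0.03,"tz": 0,"wx": 0,"wy": 0,"wz": 0}
    - {"jaw": 1,"tx": 0,"ty": -0.03,"tz": 0,"wx": 0,"wy": 0,"wz": 0}
    - {"jaw": 1,"tx": 0,"ty": -0.025,"tz": 0,"wx": 0,"wy": 0,"wz": 0}
    - {"jaw": 1,"tx": 0,"ty": -0.015,"tz": 0,"wx": 0,"wy": -3,"wz": 0}
    - {"jaw": 1,"tx": 0,"ty": 0,"tz": 0,"wx": 0,"wy": -5,"wz": 0}
    - {"jaw": 1,"tx": 0,"ty": 0,"tz": 0,"wx": 0,"wy": -5,"wz": 0}
    - {"jaw": 1,"tx": 0,"ty": 0,"tz": 0,"wx": 0,"wy": -5,"wz": 0}
    - {"jaw": 1,"tx": 0,"ty": 0,"tz": 0,"wx": 0,"wy": -5,"wz": 0}
    - {"jaw": 1,"tx": 0,"ty": 0,"tz": 0,"wx": 0,"wy": -5,"wz": 0}
    - {"jaw": 1,"tx": 0,"ty": 0,"tz": 0,"wx": 0,"wy": -5,"wz": 0}
    - {"jaw": 1,"tx": 0,"ty": 0,"tz": 0,"wx": 0,"wy": -5,"wz": 0}
    - {"jaw": 1,"tx": 0,"ty": 0,"tz": 0,"wx": 0,"wy": -3.7,"wz": 0}
    - {"jaw": 1,"tx": 0,"ty": 0,"tz": 0,"wx": 0,"wy": -2,"wz": 0}
    - {"jaw": 1,"tx": 0,"ty": 0,"tz": 0,"wx": 0,"wy": 0,"wz": 0}
    - {"jaw": 1,"tx": 0,"ty": 0,"tz": 0,"wx": 0,"wy": 0,"wz": 0}

```text
time: 6.75
position: [0.515, 0.2141, 0.1853]
tcp_rot: [-0.564, 0.564, -0.426, 0.426]
contact_force: [-0.6, 0.5, -0.8]
width: 0.0178
```

```bash
python3 -c "
from h import *
s=snap('wrist');show();plan([.5197,-.2191,.185],15.97)
hsv=cv2.cvtColor(s['image'],cv2.COLOR_RGB2HSV);m=cv2.inRange(hsv,(105,120,60),(130,255,255))
cs,_=cv2.findContours(m,cv2.RETR_EXTERNAL,cv2.CHAIN_APPROX_NONE);c=max(cs,key=cv2.contourArea);print(cv2.boundingRect(c))
"
```

```text
t 6.8 p [0.5151 0.2141 0.1853] yaw z 15.86 ydir [ 1.e-04 -0.e+00 -1.e+00] q [ 0.232  0.448 -0.872  1.783  0.384  1.09  -0.496] F [-1.42 -0.11 -1.22] M [-0.01 -0.06  0.05] w 0.0177
yaw 15.97 turn [-0.   -0.11  0.  ] shift in new frame mm [ 4.178e+02  3.000e-01 -1.147e+02] in now frame [ 4.180e+02  3.000e-01 -1.139e+02]
yaw 195.97 turn [ -0.   179.89  -0.  ] shift in new frame mm [-4.178e+02  3.000e-01  1.147e+02] in now frame [ 4.180e+02  3.000e-01 -1.139e+02]
(169, 111, 216, 210)
```

Call:
carry_out:
  steps:
    - {"jaw": 1,"tx": 0.012,"ty": 0,"tz": -0.003,"wx": 0,"wy": -0.11,"wz": 0}
    - {"jaw": 1,"tx": 0.024,"ty": 0,"tz": -0.0066,"wx": 0,"wy": 0,"wz": 0}
    - {"jaw": 1,"tx": 0.03,"ty": 0,"tz": -0.0082,"wx": 0,"wy": 0,"wz": 0}
    - {"jaw": 1,"tx": 0.03,"ty": 0,"tz": -0.0082,"wx": 0,"wy": 0,"wz": 0}
    - {"jaw": 1,"tx": 0.03,"ty": 0,"tz": -0.0082,"wx": 0,"wy": 0,"wz": 0}
    - {"jaw": 1,"tx": 0.03,"ty": 0,"tz": -0.0082,"wx": 0,"wy": 0,"wz": 0}
    - {"jaw": 1,"tx": 0.03,"ty": 0,"tz": -0.0082,"wx": 0,"wy": 0,"wz": 0}
    - {"jaw": 1,"tx": 0.03,"ty": 0,"tz": -0.0082,"wx": 0,"wy": 0,"wz": 0}
    - {"jaw": 1,"tx": 0.03,"ty": 0,"tz": -0.0082,"wx": 0,"wy": 0,"wz": 0}
    - {"jaw": 1,"tx": 0.03,"ty": 0,"tz": -0.0082,"wx": 0,"wy": 0,"wz": 0}
    - {"jaw": 1,"tx": 0.03,"ty": 0,"tz": -0.0082,"wx": 0,"wy": 0,"wz": 0}
    - {"jaw": 1,"tx": 0.03,"ty": 0,"tz": -0.0082,"wx": 0,"wy": 0,"wz": 0}
    - {"jaw": 1,"tx": 0.03,"ty": 0,"tz": -0.0082,"wx": 0,"wy": 0,"wz": 0}
    - {"jaw": 1,"tx": 0.024,"ty": 0,"tz": -0.0066,"wx": 0,"wy": 0,"wz": 0}
    - {"jaw": 1,"tx": 0.018,"ty": 0,"tz": -0.005,"wx": 0,"wy": 0,"wz": 0}
    - {"jaw": 1,"tx": 0.01,"ty": 0,"tz": -0.003,"wx": 0,"wy": 0,"wz": 0}
    - {"jaw": 1,"tx": 0,"ty": 0,"tz": 0,"wx": 0,"wy": 0,"wz": 0}
    - {"jaw": 1,"tx": 0,"ty": 0,"tz": 0,"wx": 0,"wy": 0,"wz": 0}
    - {"jaw": 1,"tx": 0,"ty": 0,"tz": 0,"wx": 0,"wy": 0,"wz": 0}

```text
time: 8.38
position: [0.521, -0.2176, 0.1851]
tcp_rot: [0.565, -0.565, 0.425, -0.425]
contact_force: [-0.2, 0.1, -1.3]
width: 0.018
```

```bash
python3 -c "
from h import *
show();plan([.5197,-.2182,.185],15.97)
a=snap('wrist');b=snap('top');save(a,'w3.png');save(b,'t3.png');c=snap('side');save(c,'s3.png')
L=[cv2.imread('pics/w3.png'),cv2.resize(cv2.imread('pics/t3.png')[130:290,250:464],None,fx=2.625,fy=2.625,interpolation=cv2.INTER_CUBIC)]
x=np.hstack(L);print(x.shape);cv2.imwrite('pics/m3.png',cv2.resize(x,(800,int(x.shape[0]*800/x.shape[1])),interpolation=cv2.INTER_AREA))
"
```

```text
t 8.3833 p [ 0.521  -0.2176  0.1851] yaw z 16.13 ydir [ 1.e-04  4.e-04 -1.e+00] q [ 0.946  0.431 -0.771  1.768  0.336  1.079  0.34 ] F [-0.16  0.06 -1.35] M [-0.03 -0.09  0.03] w 0.018
yaw 15.97 turn [-0.01  0.16 -0.02] shift in new frame mm [ 0.3  0.1 -1.4] in now frame [ 0.2  0.1 -1.4]
yaw 195.97 turn [-3.0000e-02 -1.7984e+02  1.0000e-02] shift in new frame mm [-0.3  0.1  1.4] in now frame [ 0.2  0.1 -1.4]
(420, 1122, 3)
```

View pics/m3.png

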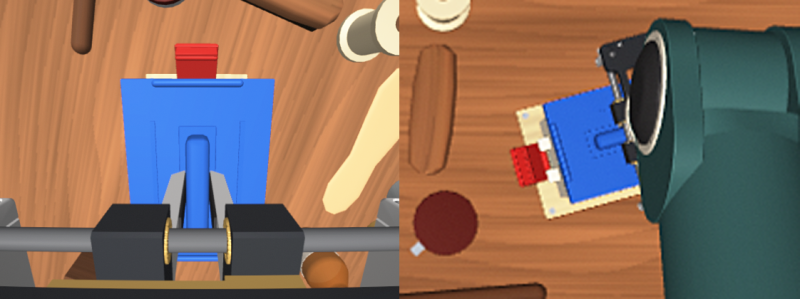

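Run:
```python
from h import *
s=snap('wrist');st,R=tool();im=s['image'];hsv=cv2.cvtColor(im,cv2.COLOR_RGB2HSV);p=st['position']
def lat(u,v,z): return R.T@(onplane(s,u,v,z)-p)*1e3
red=cv2.inRange(hsv,(0,170,100),(6,255,255))|cv2.inRange(hsv,(174,170,100),(180,255,255))
red[150:]=0
for v in range(60,112,6):
    u=np.where(red[v])[0]
    if len(u)>20: a,b=lat(u[0]-.5,v,.09),lat(u[-1]+.5,v,.09);print('clip row',v,u[0],u[-1],'z',a[2].round(1),b[2].round(1),'mid',((a+b)/2)[2].round(2),'x',a[0].round(1))
bl=cv2.inRange(hsv,(105,120,60),(130,255,255))
for v in range(108,260,12):
    u=np.where(bl[v])[0]
    if len(u)>20: a,b=lat(u[0]-.5,v,.1816),lat(u[-1]+.5,v,.1816);print('lid row',v,u[0],u[-1],'z',a[2].round(1),b[2].round(1),'mid',((a+b)/2)[2].round(2),'x',a[0].round(1))
```

```text
clip row 60 249 282 z -22.1 4.8 mid -8.62 x -125.1
clip row 66 245 306 z -25.3 23.9 mid -0.73 x -120.7
clip row 72 246 305 z -24.6 23.2 mid -0.74 x -116.2
clip row 78 246 305 z -24.7 23.2 mid -0.74 x -111.7
clip row 84 247 304 z -24.0 22.5 mid -0.75 x -107.2
clip row 90 247 304 z -24.1 22.6 mid -0.75 x -102.7
clip row 96 247 303 z -24.2 21.9 mid -1.16 x -98.1
clip row 102 248 303 z -23.5 22.0 mid -0.76 x -93.4
clip row 108 249 302 z -22.8 21.3 mid -0.77 x -88.7
lid row 120 170 383 z -58.7 59.0 mid 0.13 x -77.7
lid row 132 171 383 z -58.7 59.5 mid 0.41 x -71.3
lid row 144 172 382 z -58.7 59.5 mid 0.41 x -64.7
lid row 156 173 381 z -58.6 59.4 mid 0.41 x -58.0
lid row 168 174 380 z -58.6 59.4 mid 0.41 x -51.3
lid row 180 175 379 z -58.6 59.4 mid 0.41 x -44.4
lid row 192 175 378 z -59.1 59.4 mid 0.12 x -37.3
lid row 204 176 377 z -59.1 59.4 mid 0.11 x -30.2
lid row 216 177 376 z -59.1 59.3 mid 0.11 x -22.8
lid row 228 178 375 z -59.1 59.3 mid 0.1 x -15.4
lid row 240 179 374 z -59.1 59.3 mid 0.1 x -7.8
lid row 252 180 373 z -59.1 59.3 mid 0.1 x -0.0
```

Call:
carry_out:
  steps:
    - {"jaw": 1,"tx": 0.0002,"ty": 0.01,"tz": -0.0012,"wx": 0,"wy": 0.16,"wz": 0}
    - {"jaw": 1,"tx": 0,"ty": 0.02,"tz": 0,"wx": 0,"wy": 0,"wz": 0}
    - {"jaw": 1,"tx": 0,"ty": 0.02,"tz": 0,"wx": 0,"wy": 0,"wz": 0}
    - {"jaw": 1,"tx": 0,"ty": 0.007,"tz": 0,"wx": 0,"wy": 0,"wz": 0}
    - {"jaw": 1,"tx": 0,"ty": 0.003,"tz": 0,"wx": 0,"wy": 0,"wz": 0}
    - {"jaw": 1,"tx": 0,"ty": 0,"tz": 0,"wx": 0,"wy": 0,"wz": 0}
    - {"jaw": 1,"tx": 0,"ty": 0,"tz": 0,"wx": 0,"wy": 0,"wz": 0}
    - {"jaw": 1,"tx": 0,"ty": 0,"tz": 0,"wx": 0,"wy": 0,"wz": 0}

```text
time: 9.25
position: [0.5201, -0.2198, 0.1258]
tcp_rot: [0.564, -0.564, 0.426, -0.426]
contact_force: [-0.4, 0.1, -0.1]
width: 0.0175
```

```bash
python3 -c "
from h import *
show();plan([.5197,-.2182,.115],15.97)"
```

```text
t 9.25 p [ 0.5201 -0.2198  0.1258] yaw z 15.89 ydir [ 1.e-03 -5.e-04 -1.e+00] q [ 0.915  0.5   -0.733  1.822  0.4    0.971  0.29 ] F [-0.37  0.1  -0.1 ] M [-0.07 -0.08  0.02] w 0.0175
yaw 15.97 turn [-0.05 -0.08  0.04] shift in new frame mm [-1.7 10.8  0. ] in now frame [-1.7 10.8  0. ]
yaw 195.97 turn [-7.0000e-02  1.7992e+02 -8.0000e-02] shift in new frame mm [ 1.7 10.8 -0. ] in now frame [-1.7 10.8  0. ]
```

Call:
carry_out:
  steps:
    - {"jaw": 1,"tx": -0.0016,"ty": 0,"tz": 0,"wx": 0,"wy": -0.08,"wz": 0}
    - {"jaw": 1,"tx": 0,"ty": 0.003,"tz": 0,"wx": 0,"wy": 0,"wz": 0}
    - {"jaw": 1,"tx": 0,"ty": 0.003,"tz": 0,"wx": 0,"wy": 0,"wz": 0}
    - {"jaw": 1,"tx": 0,"ty": 0.003,"tz": 0,"wx": 0,"wy": 0,"wz": 0}
    - {"jaw": 1,"tx": 0,"ty": 0,"tz": 0,"wx": 0,"wy": 0,"wz": 0}
    - {"jaw": 1,"tx": 0,"ty": 0,"tz": 0,"wx": 0,"wy": 0,"wz": 0}

```text
time: 9.75
position: [0.5191, -0.2181, 0.1157]
tcp_rot: [-0.565, 0.565, -0.426, 0.426]
contact_force: [0.6, 1.1, -2.1]
width: 0.0175
```

```bash
python3 -c "
from h import *
show();plan([.5197,-.2182,.110],15.97)"
```

```text
t 9.75 p [ 0.5191 -0.2181  0.1157] yaw z 15.97 ydir [-4.e-04  3.e-04 -1.e+00] q [ 0.907  0.512 -0.726  1.832  0.41   0.954  0.281] F [ 0.63  1.09 -2.07] M [-0.03 -0.11 -0.06] w 0.0175
yaw 15.97 turn [ 0.02  0.   -0.02] shift in new frame mm [0.2 5.7 0.5] in now frame [0.2 5.7 0.5]
yaw 195.97 turn [-3.0e-02 -1.8e+02 -3.0e-02] shift in new frame mm [-0.2  5.7 -0.5] in now frame [0.2 5.7 0.5]
```

Call:
carry_out:
  steps:
    - {"jaw": 1,"tx": 0,"ty": 0.0015,"tz": 0.0003,"wx": 0,"wy": 0,"wz": 0}
    - {"jaw": 1,"tx": 0,"ty": 0.0015,"tz": 0,"wx": 0,"wy": 0,"wz": 0}
    - {"jaw": 1,"tx": 0,"ty": 0.0015,"tz": 0,"wx": 0,"wy": 0,"wz": 0}
    - {"jaw": 1,"tx": 0,"ty": 0,"tz": 0,"wx": 0,"wy": 0,"wz": 0}
    - {"jaw": 1,"tx": 0,"ty": 0,"tz": 0,"wx": 0,"wy": 0,"wz": 0}

```text
time: 10.17
position: [0.5199, -0.2188, 0.1116]
tcp_rot: [-0.564, 0.565, -0.425, 0.426]
contact_force: [3.3, -5.6, -0.1]
width: 0.0178
```

```bash
python3 -c "
from h import *
show();plan([.5197,-.2182,.110],15.97)"
```

```text
t 10.1667 p [ 0.5199 -0.2188  0.1116] yaw z 15.95 ydir [ 9.e-04 -9.e-04 -1.e+00] q [ 0.904  0.518 -0.722  1.834  0.416  0.946  0.276] F [ 3.31 -5.59 -0.06] M [-1.56 -0.84 -0.06] w 0.0178
yaw 15.97 turn [-0.03 -0.02  0.06] shift in new frame mm [-0.7  1.6  0. ] in now frame [-0.7  1.6  0. ]
yaw 195.97 turn [-1.0000e-01  1.7998e+02 -5.0000e-02] shift in new frame mm [ 0.7  1.6 -0. ] in now frame [-0.7  1.6  0. ]
```

Call:
carry_out:
  steps:
    - {"jaw": 1,"tx": 0.001,"ty": 0,"tz": 0,"wx": 0,"wy": 0,"wz": 0}
    - {"jaw": 1,"tx": 0,"ty": 0,"tz": 0,"wx": 0,"wy": 0,"wz": 0}
    - {"jaw": 1,"tx": 0,"ty": 0,"tz": 0,"wx": 0,"wy": 0,"wz": 0}

```text
time: 10.42
position: [0.5198, -0.2192, 0.1113]
tcp_rot: [0.565, -0.565, 0.426, -0.426]
contact_force: [3.0, -3.1, -1.6]
width: 0.0175
```

```bash
python3 -c "
from h import *
show();st,R=tool();print('Ftool',R.T@st['contact_force']);plan([.5197,-.2182,.110],15.97)"
```

```text
t 10.4167 p [ 0.5198 -0.2192  0.1113] yaw z 15.96 ydir [ 0.e+00  1.e-04 -1.e+00] q [ 0.905  0.519 -0.722  1.833  0.416  0.947  0.278] F [ 3.01 -3.05 -1.56] M [-0.8  -0.66 -0.  ] w 0.0175
Ftool [3.76351968 1.56138592 2.05296252]
yaw 15.97 turn [-0.   -0.01 -0.  ] shift in new frame mm [-0.9  1.3  0.2] in now frame [-0.9  1.3  0.2]
yaw 195.97 turn [ 1.0000e-02  1.7999e+02 -0.0000e+00] shift in new frame mm [ 0.9  1.3 -0.2] in now frame [-0.9  1.3  0.2]
```

Call:
carry_out:
  steps:
    - {"jaw": 1,"tx": 0.0015,"ty": 0,"tz": 0.0005,"wx": 0,"wy": 0,"wz": 0}
    - {"jaw": 1,"tx": 0,"ty": 0.001,"tz": 0,"wx": 0,"wy": 0,"wz": 0}
    - {"jaw": 1,"tx": 0,"ty": 0.001,"tz": 0,"wx": 0,"wy": 0,"wz": 0}
    - {"jaw": 1,"tx": 0,"ty": 0.001,"tz": 0,"wx": 0,"wy": 0,"wz": 0}
    - {"jaw": 1,"tx": 0,"ty": 0,"tz": 0,"wx": 0,"wy": 0,"wz": 0}
    - {"jaw": 1,"tx": 0,"ty": 0,"tz": 0,"wx": 0,"wy": 0,"wz": 0}

```text
time: 10.92
position: [0.5213, -0.2203, 0.1095]
tcp_rot: [-0.565, 0.565, -0.425, 0.426]
contact_force: [-1.9, -0.3, 16.3]
width: 0.0178
```

```bash
python3 -c "
from h import *
show();st,R=tool();print('Ftool',R.T@st['contact_force']);plan([.5197,-.2182,.110],15.97)"
```

```text
t 10.9167 p [ 0.5213 -0.2203  0.1095] yaw z 15.99 ydir [ 9.e-04 -7.e-04 -1.e+00] q [ 0.903  0.524 -0.72   1.831  0.42   0.944  0.276] F [-1.92 -0.3  16.26] M [-0.1   1.08 -0.02] w 0.0178
Ftool [ -0.22484686 -16.26604589  -1.91813315]
yaw 15.97 turn [-0.04  0.02  0.05] shift in new frame mm [-2.4 -0.5 -0.9] in now frame [-2.4 -0.5 -0.9]
yaw 195.97 turn [ 8.0000e-02 -1.7998e+02  6.0000e-02] shift in new frame mm [ 2.4 -0.5  0.9] in now frame [-2.4 -0.5 -0.9]
```

Call:
carry_out:
  steps:
    - {"jaw": 1,"tx": 0,"ty": 0.0005,"tz": -0.0004,"wx": 0,"wy": 0,"wz": 0}
    - {"jaw": 1,"tx": 0,"ty": 0.001,"tz": 0,"wx": 0,"wy": 0,"wz": 0}
    - {"jaw": 1,"tx": 0,"ty": 0,"tz": 0,"wx": 0,"wy": 0,"wz": 0}

```text
time: 11.17
position: [0.5209, -0.2205, 0.1079]
tcp_rot: [0.565, -0.565, 0.425, -0.426]
contact_force: [-2.1, 0.5, 16.4]
width: 0.0178
```

```bash
python3 -c "
from h import *
show();st,R=tool();print('Ftool',R.T@st['contact_force'])"
```

```text
t 11.1667 p [ 0.5209 -0.2205  0.1079] yaw z 15.98 ydir [ 1.e-03 -7.e-04 -1.e+00] q [ 0.903  0.525 -0.719  1.833  0.421  0.941  0.275] F [-2.06  0.48 16.4 ] M [-0.13  0.81 -0.  ] w 0.0178
Ftool [ -1.00993594 -16.40324413  -1.8317413 ]
```

Call:
carry_out:
  steps:
    - {"jaw": 1,"tx": 0,"ty": 0.001,"tz": -0.0003,"wx": 0,"wy": 0,"wz": 0}
    - {"jaw": 1,"tx": 0,"ty": 0.001,"tz": 0,"wx": 0,"wy": 0,"wz": 0}
    - {"jaw": 1,"tx": 0,"ty": 0.001,"tz": 0,"wx": 0,"wy": 0,"wz": 0}
    - {"jaw": 1,"tx": 0,"ty": 0,"tz": 0,"wx": 0,"wy": 0,"wz": 0}

```text
time: 11.5
position: [0.5201, -0.2206, 0.1041]
tcp_rot: [-0.565, 0.565, -0.426, 0.426]
contact_force: [0.7, -1.5, 2.0]
width: 0.0175
```

```bash
python3 -c "
from h import *
show();st,R=tool();print('Ftool',R.T@st['contact_force'])"
```

```text
t 11.5 p [ 0.5201 -0.2206  0.1041] yaw z 15.98 ydir [ 2.e-04 -2.e-04 -1.e+00] q [ 0.901  0.53  -0.716  1.836  0.425  0.934  0.273] F [ 0.66 -1.54  2.04] M [-0.52 -0.2   0.  ] w 0.0175
Ftool [ 1.6617477  -2.04274198  0.21304934]
```

Call:
carry_out:
  steps:
    - {"jaw": 1,"tx": 0,"ty": 0.0015,"tz": 0,"wx": 0,"wy": 0,"wz": 0}
    - {"jaw": 1,"tx": 0,"ty": 0.0015,"tz": 0,"wx": 0,"wy": 0,"wz": 0}
    - {"jaw": 1,"tx": 0,"ty": 0.0015,"tz": 0,"wx": 0,"wy": 0,"wz": 0}
    - {"jaw": 1,"tx": 0,"ty": 0.001,"tz": 0,"wx": 0,"wy": 0,"wz": 0}
    - {"jaw": 1,"tx": 0,"ty": 0.001,"tz": 0,"wx": 0,"wy": 0,"wz": 0}
    - {"jaw": 1,"tx": 0,"ty": 0,"tz": 0,"wx": 0,"wy": 0,"wz": 0}
    - {"jaw": 1,"tx": 0,"ty": 0,"tz": 0,"wx": 0,"wy": 0,"wz": 0}

```text
time: 12.08
position: [0.5197, -0.2203, 0.0983]
tcp_rot: [-0.564, 0.565, -0.426, 0.425]
contact_force: [-10.8, 2.7, 23.2]
width: 0.0179
```

```bash
python3 -c "
from h import *
show();st,R=tool();print('Ftool',R.T@st['contact_force'])"
```

```text
t 12.0833 p [ 0.5197 -0.2203  0.0983] yaw z 15.98 ydir [-1.e-03 -4.e-04 -1.e+00] q [ 0.897  0.537 -0.711  1.84   0.432  0.925  0.267] F [-10.77   2.71  23.2 ] M [ 0.54  2.33 -0.  ] w 0.0179
Ftool [ -5.57023977 -23.18740883  -9.62826732]
```

Call:
carry_out:
  steps:
    - {"jaw": 1,"tx": -0.0005,"ty": -0.001,"tz": -0.0005,"wx": 0,"wy": 0,"wz": 0}
    - {"jaw": 0.5,"tx": 0,"ty": -0.0005,"tz": 0,"wx": 0,"wy": 0,"wz": 0}
    - {"jaw": 0.5,"tx": 0,"ty": 0,"tz": 0,"wx": 0,"wy": 0,"wz": 0}
    - {"jaw": 0.5,"tx": 0,"ty": 0,"tz": 0,"wx": 0,"wy": 0,"wz": 0}
    - {"jaw": 0.5,"tx": 0,"ty": 0,"tz": 0,"wx": 0,"wy": 0,"wz": 0}
    - {"jaw": 0.5,"tx": 0,"ty": 0,"tz": 0,"wx": 0,"wy": 0,"wz": 0}
    - {"jaw": 0.5,"tx": 0,"ty": -0.01,"tz": 0,"wx": 0,"wy": 0,"wz": 0}
    - {"jaw": 0.5,"tx": 0,"ty": -0.03,"tz": 0,"wx": 0,"wy": 0,"wz": 0}
    - {"jaw": 0.5,"tx": 0,"ty": -0.03,"tz": 0,"wx": 0,"wy": 0,"wz": 0}
    - {"jaw": 0.5,"tx": 0,"ty": -0.03,"tz": 0,"wx": 0,"wy": 0,"wz": 0}
    - {"jaw": 0.5,"tx": 0,"ty": 0,"tz": 0,"wx": 0,"wy": 0,"wz": 0}
    - {"jaw": 0.5,"tx": 0,"ty": 0,"tz": 0,"wx": 0,"wy": 0,"wz": 0}

```text
time: 13.08
position: [0.5201, -0.2205, 0.2009]
tcp_rot: [0.565, -0.565, 0.425, -0.427]
contact_force: [0.2, 0.4, -1.3]
width: 0.047
```

```bash
cat > lid.py <<'E'
from h import *
s=snap('wrist');save(s,'w4.png');show()
c,d=ray(s,280,210);print('cam',c.round(3))
im=s['image'];hsv=cv2.cvtColor(im,cv2.COLOR_RGB2HSV);m=cv2.inRange(hsv,(105,120,60),(130,255,255))
cs,_=cv2.findContours(m,cv2.RETR_EXTERNAL,cv2.CHAIN_APPROX_NONE);c=max(cs,key=cv2.contourArea);print(cv2.boundingRect(c))
P=np.array([onplane(s,*p[0],.095)[:2] for p in c],np.float32);print(cv2.minAreaRect(P))
side=snap('side');u,v=proj(side,[.52,-.219,.09]).astype(int);print(u,v)
save(side,'s4.png');x=cv2.imread('pics/s4.png')[v-50:v+55,u-70:u+70]
a=cv2.imread('pics/w4.png');x=cv2.resize(x,(int(420*140/105),420),interpolation=cv2.INTER_CUBIC)
y=np.hstack([a,x]);cv2.imwrite('pics/m4.png',cv2.resize(y,(800,int(420*800/y.shape[1]))))
E
python3 lid.py
```

```text
t 13.1333 p [ 0.5194 -0.2203  0.1995] yaw z 15.96 ydir [ 6.e-04 -7.e-04 -1.e+00] q [ 0.959  0.414 -0.779  1.755  0.322  1.105  0.353] F [-0.52 -0.41 -0.61] M [ 0.   -0.05 -0.02] w 0.0466
cam [ 0.5   -0.149  0.38 ]
(207, 115, 138, 175)
((0.5191490054130554, -0.21951739490032196), (0.11820891499519348, 0.16407108306884766), 15.8865966796875)
315 167
```

View pics/m4.png

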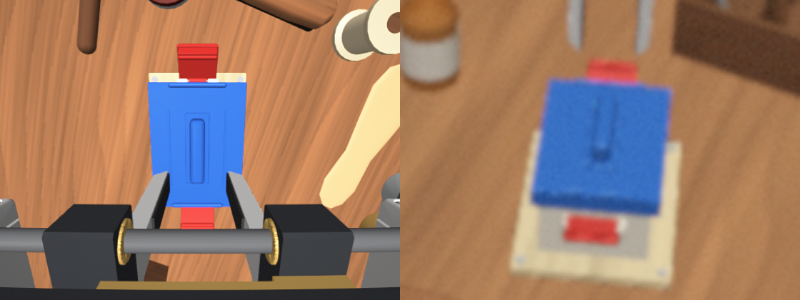

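Run:
```python
from h import *
s=snap('top');im=cv2.cvtColor(cv2.imread('pics/top1.png'),cv2.COLOR_BGR2RGB);hsv=cv2.cvtColor(im,cv2.COLOR_RGB2HSV)
red=cv2.inRange(hsv,(0,150,80),(6,255,255))|cv2.inRange(hsv,(174,150,80),(180,255,255))
n,lab,stt,cen=cv2.connectedComponentsWithStats(red)
c0=np.array([.5195,-.2195]);y=np.array([np.cos(np.radians(105.97)),np.sin(np.radians(105.97))])
for sg in(1,-1):
    d=sg*y
    for th in np.arange(.5,1.41,.1):
        o=.086+.046*np.sin(th)+.0075*np.cos(th);z=.056+.046*np.cos(th)-.0075*np.sin(th)
        print(sg,th.round(2),'out',o.round(4),'z',z.round(4),proj(s,[*(c0+o*d),z]).round(1))
    # measured outer mid: red pixel extents along image axis
    a=proj(s,[*(c0+.09*d),.08]);b=proj(s,[*(c0+.14*d),.08]);e=(b-a)/np.linalg.norm(b-a)
    v,u=np.where(red>0);pp=np.c_[u,v];k=np.linalg.norm(pp-b,axis=1)<45;q=pp[k]
    t=(q-a)@e;print('meas outer',t.max(),'->pix on axis',(a+e*t.max()).round(1), 'inner',(a+e*t.min()).round(1))
for sg in (1,-1): plan([*(c0+sg*.17*y),.2],105.97)
```

```text
1 0.5 out 0.1146 z 0.0928 [317.  218.2]
1 0.6 out 0.1182 z 0.0897 [315.4 218.6]
1 0.7 out 0.1214 z 0.0864 [314. 219.]
1 0.8 out 0.1242 z 0.0827 [312.7 219.4]
1 0.9 out 0.1267 z 0.0787 [311.6 219.8]
1 1.0 out 0.1288 z 0.0745 [310.6 220.1]
1 1.1 out 0.1304 z 0.0702 [309.8 220.4]
1 1.2 out 0.1316 z 0.0657 [309.2 220.6]
1 1.3 out 0.1323 z 0.0611 [308.7 220.7]
1 1.4 out 0.1326 z 0.0564 [308.5 220.8]
meas outer 66.04903369906606 ->pix on axis [263.  233.2] inner [329. 215.]
-1 0.5 out 0.1146 z 0.0928 [411.7 192. ]
-1 0.6 out 0.1182 z 0.0897 [412.8 191.7]
-1 0.7 out 0.1214 z 0.0864 [413.7 191.5]
-1 0.8 out 0.1242 z 0.0827 [414.4 191.3]
-1 0.9 out 0.1267 z 0.0787 [414.9 191.2]
-1 1.0 out 0.1288 z 0.0745 [415.2 191.2]
-1 1.1 out 0.1304 z 0.0702 [415.3 191.2]
-1 1.2 out 0.1316 z 0.0657 [415.2 191.3]
-1 1.3 out 0.1323 z 0.0611 [414.9 191.4]
-1 1.4 out 0.1326 z 0.0564 [414.5 191.5]
meas outer 16.82756145211542 ->pix on axis [416.3 190.8] inner [395.4 196.6]
yaw 105.97 turn [ 1.e-02 -9.e+01 -8.e-02] shift in new frame mm [  0.8  -1.7 170.4] in now frame [-170.4   -1.6    0.8]
yaw 285.97 turn [8.e-02 9.e+01 1.e-02] shift in new frame mm [  -0.8   -1.7 -170.4] in now frame [-170.4   -1.6    0.8]
yaw 105.97 turn [ 1.e-02 -9.e+01 -8.e-02] shift in new frame mm [   0.8   -1.7 -169.6] in now frame [169.6  -1.9   0.8]
yaw 285.97 turn [8.e-02 9.e+01 1.e-02] shift in new frame mm [ -0.8  -1.7 169.6] in now frame [169.6  -1.9   0.8]
```

Call:
carry_out:
  steps:
    - {"jaw": 1,"tx": -0.015,"ty": 0,"tz": 0.0008,"wx": 0,"wy": 0,"wz": 0}
    - {"jaw": 1,"tx": -0.03,"ty": 0,"tz": 0,"wx": 0,"wy": 0,"wz": 0}
    - {"jaw": 1,"tx": -0.03,"ty": 0,"tz": 0,"wx": 0,"wy": 0,"wz": 0}
    - {"jaw": 1,"tx": -0.03,"ty": 0,"tz": 0,"wx": 0,"wy": 0,"wz": 0}
    - {"jaw": 1,"tx": -0.03,"ty": 0,"tz": 0,"wx": 0,"wy": 0,"wz": 0}
    - {"jaw": 1,"tx": -0.0155,"ty": 0,"tz": 0,"wx": 0,"wy": 0,"wz": 0}
    - {"jaw": 1,"tx": 0,"ty": 0,"tz": 0,"wx": 0,"wy": 0,"wz": 0}
    - {"jaw": 1,"tx": 0,"ty": 0.02,"tz": 0,"wx": 0,"wy": 0,"wz": 0}
    - {"jaw": 1,"tx": 0,"ty": 0.025,"tz": 0,"wx": 0,"wy": 0,"wz": 0}
    - {"jaw": 1,"tx": 0,"ty": 0.025,"tz": 0,"wx": 0,"wy": 0,"wz": 0}
    - {"jaw": 1,"tx": 0,"ty": 0.01,"tz": 0,"wx": 0,"wy": 0,"wz": 0}
    - {"jaw": 1,"tx": 0,"ty": 0,"tz": 0,"wx": 0,"wy": 0,"wz": 0}
    - {"jaw": 1,"tx": 0,"ty": 0,"tz": 0,"wx": 0,"wy": 0,"wz": 0}

```text
time: 14.32
position: [0.4789, -0.0752, 0.1192]
tcp_rot: [0.565, -0.565, 0.426, -0.425]
contact_force: [0.3, -0.7, 0.3]
width: 0.0004
```

```bash
cat > rel.py <<'E'
from h import *
show();st,R=tool();c0=np.array([.5195,-.2195,0]);a=np.radians(105.97);y=np.array([np.cos(a),np.sin(a),0]);x=np.array([y[1],-y[0],0])
d=st['position']-c0;print('tub frame mm: x %.1f y %.1f z %.1f'%(d@x*1e3,d@y*1e3,d[2]*1e3),'Ftool',(R.T@st['contact_force']).round(1))
E
python3 rel.py
```

```text
t 14.3167 p [ 0.4789 -0.0752  0.1192] yaw z 15.97 ydir [-6.e-04  7.e-04 -1.e+00] q [ 0.778  0.386 -0.813  2.015  0.36   0.888  0.049] F [ 0.31 -0.73  0.27] M [ 0.   -0.13  0.03] w 0.0004
tub frame mm: x 0.6 y 149.9 z 119.2 Ftool [ 0.8 -0.3  0.1]
```

Call:
carry_out:
  steps:
    - {"jaw": 1,"tx": 0,"ty": 0.015,"tz": 0,"wx": 0,"wy": 0,"wz": 0}
    - {"jaw": 1,"tx": 0,"ty": 0.02,"tz": 0,"wx": 0,"wy": 0,"wz": 0}
    - {"jaw": 1,"tx": 0,"ty": 0.012,"tz": 0,"wx": 0,"wy": 0,"wz": 0}
    - {"jaw": 1,"tx": 0,"ty": 0.004,"tz": 0,"wx": 0,"wy": 0,"wz": 0}
    - {"jaw": 1,"tx": 0,"ty": 0,"tz": 0,"wx": 0,"wy": 0,"wz": 0}
    - {"jaw": 1,"tx": 0.006,"ty": 0,"tz": 0,"wx": 0,"wy": 0,"wz": 0}
    - {"jaw": 1,"tx": 0.006,"ty": 0,"tz": 0,"wx": 0,"wy": 0,"wz": 0}
    - {"jaw": 1,"tx": 0.004,"ty": 0,"tz": 0,"wx": 0,"wy": 0,"wz": 0}
    - {"jaw": 1,"tx": 0.004,"ty": 0,"tz": 0,"wx": 0,"wy": 0,"wz": 0}
    - {"jaw": 1,"tx": 0.004,"ty": 0,"tz": 0,"wx": 0,"wy": 0,"wz": 0}
    - {"jaw": 1,"tx": 0,"ty": 0,"tz": 0,"wx": 0,"wy": 0,"wz": 0}

```text
time: 15.23
position: [0.486, -0.0995, 0.0686]
tcp_rot: [0.564, -0.564, 0.426, -0.426]
contact_force: [-0.1, -0.8, 0.3]
width: 0.0004
```

```bash
python3 rel.py
```

```text
t 15.2333 p [ 0.486  -0.0995  0.0686] yaw z 15.91 ydir [ 1.e-03 -4.e-04 -1.e+00] q [ 0.755  0.483 -0.746  2.024  0.454  0.802  0.019] F [-0.09 -0.76  0.31] M [-0.   -0.09 -0.03] w 0.0004
tub frame mm: x 0.8 y 124.6 z 68.6 Ftool [ 0.7 -0.3 -0.3]
```

Call:
carry_out:
  steps:
    - {"jaw": 1,"tx": 0.004,"ty": -0.003,"tz": -0.0007,"wx": 0,"wy": 0,"wz": 0}
    - {"jaw": 1,"tx": 0.004,"ty": -0.003,"tz": 0,"wx": 0,"wy": 0,"wz": 0}
    - {"jaw": 1,"tx": 0.004,"ty": -0.003,"tz": 0,"wx": 0,"wy": 0,"wz": 0}
    - {"jaw": 1,"tx": 0.004,"ty": -0.003,"tz": 0,"wx": 0,"wy": 0,"wz": 0}
    - {"jaw": 1,"tx": 0.002,"ty": 0,"tz": 0,"wx": 0,"wy": 0,"wz": 0}
    - {"jaw": 1,"tx": 0,"ty": 0,"tz": 0,"wx": 0,"wy": 0,"wz": 0}
    - {"jaw": 1,"tx": 0,"ty": 0,"tz": 0,"wx": 0,"wy": 0,"wz": 0}

```text
time: 15.82
position: [0.4897, -0.1161, 0.08]
tcp_rot: [-0.565, 0.565, -0.426, 0.426]
contact_force: [-0.4, 0.2, -0.2]
width: 0.0009
```

```bash
python3 rel.py
```

```text
t 15.8167 p [ 0.4897 -0.1161  0.08  ] yaw z 15.96 ydir [ 2.e-04 -2.e-04 -1.e+00] q [ 0.79   0.476 -0.754  2.     0.438  0.832  0.067] F [-0.44  0.24 -0.21] M [ 0.01 -0.06 -0.02] w 0.0009
tub frame mm: x -0.2 y 107.6 z 80.0 Ftool [-0.4  0.2 -0.4]
```

Call:
carry_out:
  steps:
    - {"jaw": 1,"tx": 0.002,"ty": 0,"tz": 0,"wx": 0,"wy": 0,"wz": 0}
    - {"jaw": 1,"tx": 0.002,"ty": 0,"tz": 0,"wx": 0,"wy": 0,"wz": 0}
    - {"jaw": 1,"tx": 0.002,"ty": 0,"tz": 0,"wx": 0,"wy": 0,"wz": 0}
    - {"jaw": 1,"tx": 0,"ty": 0,"tz": 0,"wx": 0,"wy": 0,"wz": 0}
    - {"jaw": 1,"tx": 0,"ty": 0,"tz": 0,"wx": 0,"wy": 0,"wz": 0}

```text
time: 16.23
position: [0.4913, -0.1217, 0.0799]
tcp_rot: [0.565, -0.565, 0.426, -0.426]
contact_force: [0.2, 3.5, 1.6]
width: 0.0003
```

```bash
python3 rel.py
```

```text
t 16.2333 p [ 0.4913 -0.1217  0.0799] yaw z 15.97 ydir [-1.e-04  2.e-04 -1.e+00] q [ 0.797  0.48  -0.751  1.993  0.44   0.835  0.078] F [0.23 3.5  1.62] M [ 0.69  0.04 -0.02] w 0.0003
tub frame mm: x -0.2 y 101.8 z 79.9 Ftool [-3.3 -1.6  1.2]
```

Call:
carry_out:
  steps:
    - {"jaw": 1,"tx": 0.002,"ty": 0,"tz": 0,"wx": 0,"wy": 0,"wz": 0}
    - {"jaw": 1,"tx": 0.002,"ty": 0,"tz": 0,"wx": 0,"wy": 0,"wz": 0}
    - {"jaw": 1,"tx": 0,"ty": 0,"tz": 0,"wx": 0,"wy": 0,"wz": 0}
    - {"jaw": 1,"tx": 0,"ty": 0,"tz": 0,"wx": 0,"wy": 0,"wz": 0}

```text
time: 16.57
position: [0.4915, -0.1222, 0.0798]
tcp_rot: [0.566, -0.565, 0.426, -0.424]
contact_force: [-8.7, 22.5, 10.6]
width: 0.0005
```

```bash
python3 rel.py
```

```text
t 16.5667 p [ 0.4915 -0.1222  0.0798] yaw z 16.12 ydir [-0.0021  0.0034 -1.    ] q [ 0.8    0.483 -0.753  1.99   0.437  0.837  0.084] F [-8.67 22.47 10.64] M [ 4.98  1.92 -0.02] w 0.0005
tub frame mm: x -0.1 y 101.2 z 79.8 Ftool [-24.  -10.5  -2.1]
```

Call:
carry_out:
  steps:
    - {"jaw": 1,"tx": -0.009,"ty": 0,"tz": 0,"wx": 0,"wy": 0,"wz": 0}
    - {"jaw": 1,"tx": -0.025,"ty": 0,"tz": 0,"wx": 0,"wy": 0,"wz": 0}
    - {"jaw": 1,"tx": -0.008,"ty": -0.02,"tz": 0,"wx": 0,"wy": 0,"wz": 0}
    - {"jaw": 1,"tx": 0,"ty": -0.035,"tz": 0,"wx": 0,"wy": 0,"wz": 0}
    - {"jaw": 1,"tx": 0,"ty": -0.035,"tz": 0,"wx": 0,"wy": 0,"wz": 0}
    - {"jaw": 1,"tx": 0.015,"ty": -0.03,"tz": 0,"wx": 0,"wy": 0,"wz": 0}
    - {"jaw": 1,"tx": 0.035,"ty": 0,"tz": 0,"wx": 0,"wy": 0,"wz": 0}
    - {"jaw": 1,"tx": 0.035,"ty": 0,"tz": 0,"wx": 0,"wy": 0,"wz": 0}
    - {"jaw": 1,"tx": 0.035,"ty": 0,"tz": 0,"wx": 0,"wy": 0,"wz": 0}
    - {"jaw": 1,"tx": 0.035,"ty": 0,"tz": 0,"wx": 0,"wy": 0,"wz": 0}
    - {"jaw": 1,"tx": 0.035,"ty": 0,"tz": 0,"wx": 0,"wy": 0,"wz": 0}
    - {"jaw": 1,"tx": 0.035,"ty": 0,"tz": 0,"wx": 0,"wy": 0,"wz": 0}
    - {"jaw": 1,"tx": 0.035,"ty": 0,"tz": 0,"wx": 0,"wy": 0,"wz": 0}
    - {"jaw": 1,"tx": 0.025,"ty": 0,"tz": 0,"wx": 0,"wy": 0,"wz": 0}
    - {"jaw": 1,"tx": 0.006,"ty": 0,"tz": 0,"wx": 0,"wy": 0,"wz": 0}
    - {"jaw": 1,"tx": 0,"ty": 0,"tz": 0,"wx": 0,"wy": 0,"wz": 0}
    - {"jaw": 1,"tx": 0,"ty": 0,"tz": 0,"wx": 0,"wy": 0,"wz": 0}

```text
time: 17.98
position: [0.5608, -0.3643, 0.1997]
tcp_rot: [0.565, -0.565, 0.426, -0.425]
contact_force: [0.7, 1.0, 0.4]
width: 0.0007
```

```bash
python3 rel.py; python3 -c "
from h import *
save(snap('wrist'),'w5.png')"
```

```text
t 17.9833 p [ 0.5608 -0.3643  0.1997] yaw z 15.98 ydir [-3.e-04  5.e-04 -1.e+00] q [ 1.007  0.599 -0.713  1.481  0.404  1.214  0.517] F [0.74 0.95 0.43] M [ 0.01 -0.07 -0.01] w 0.0007
tub frame mm: x -0.1 y -150.6 z 199.7 Ftool [-0.7 -0.4  1. ]
```

View pics/w5.png

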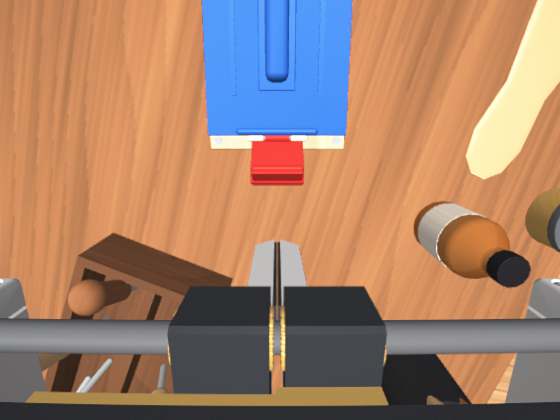

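Call:
carry_out:
  steps:
    - {"jaw": 1,"tx": 0,"ty": 0.015,"tz": 0,"wx": 0,"wy": 0,"wz": 0}
    - {"jaw": 1,"tx": 0,"ty": 0.03,"tz": 0,"wx": 0,"wy": 0,"wz": 0}
    - {"jaw": 1,"tx": 0,"ty": 0.03,"tz": 0,"wx": 0,"wy": 0,"wz": 0}
    - {"jaw": 1,"tx": 0,"ty": 0.03,"tz": 0,"wx": 0,"wy": 0,"wz": 0}
    - {"jaw": 1,"tx": 0,"ty": 0.02,"tz": 0,"wx": 0,"wy": 0,"wz": 0}
    - {"jaw": 1,"tx": 0,"ty": 0.006,"tz": 0,"wx": 0,"wy": 0,"wz": 0}
    - {"jaw": 1,"tx": 0,"ty": 0,"tz": 0,"wx": 0,"wy": 0,"wz": 0}
    - {"jaw": 1,"tx": -0.006,"ty": 0,"tz": 0,"wx": 0,"wy": 0,"wz": 0}
    - {"jaw": 1,"tx": -0.006,"ty": 0,"tz": 0,"wx": 0,"wy": 0,"wz": 0}
    - {"jaw": 1,"tx": -0.004,"ty": 0,"tz": 0,"wx": 0,"wy": 0,"wz": 0}
    - {"jaw": 1,"tx": -0.004,"ty": 0,"tz": 0,"wx": 0,"wy": 0,"wz": 0}
    - {"jaw": 1,"tx": -0.004,"ty": 0,"tz": 0,"wx": 0,"wy": 0,"wz": 0}
    - {"jaw": 1,"tx": 0,"ty": 0,"tz": 0,"wx": 0,"wy": 0,"wz": 0}

```text
time: 19.12
position: [0.5546, -0.3407, 0.0701]
tcp_rot: [0.565, -0.565, 0.425, -0.426]
contact_force: [0.2, -0.3, 0.7]
width: 0.0005
```

```bash
python3 rel.py
```

```text
t 19.1167 p [ 0.5546 -0.3407  0.0701] yaw z 16.03 ydir [ 1.e-03 -5.e-04 -1.e+00] q [ 0.96   0.702 -0.656  1.632  0.495  0.978  0.416] F [ 0.21 -0.3   0.7 ] M [ 0.  -0.1  0. ] w 0.0005
tub frame mm: x 0.4 y -126.2 z 70.1 Ftool [ 0.3 -0.7  0.1]
```

Call:
carry_out:
  steps:
    - {"jaw": 1,"tx": -0.004,"ty": -0.0025,"tz": -0.0004,"wx": 0,"wy": 0,"wz": 0}
    - {"jaw": 1,"tx": -0.004,"ty": -0.0025,"tz": 0,"wx": 0,"wy": 0,"wz": 0}
    - {"jaw": 1,"tx": -0.004,"ty": -0.0025,"tz": 0,"wx": 0,"wy": 0,"wz": 0}
    - {"jaw": 1,"tx": -0.004,"ty": -0.0025,"tz": 0,"wx": 0,"wy": 0,"wz": 0}
    - {"jaw": 1,"tx": -0.003,"ty": 0,"tz": 0,"wx": 0,"wy": 0,"wz": 0}
    - {"jaw": 1,"tx": -0.002,"ty": 0,"tz": 0,"wx": 0,"wy": 0,"wz": 0}
    - {"jaw": 1,"tx": -0.002,"ty": 0,"tz": 0,"wx": 0,"wy": 0,"wz": 0}
    - {"jaw": 1,"tx": -0.0015,"ty": 0,"tz": 0,"wx": 0,"wy": 0,"wz": 0}
    - {"jaw": 1,"tx": 0,"ty": 0,"tz": 0,"wx": 0,"wy": 0,"wz": 0}
    - {"jaw": 1,"tx": 0,"ty": 0,"tz": 0,"wx": 0,"wy": 0,"wz": 0}

```text
time: 19.95
position: [0.5474, -0.3194, 0.079]
tcp_rot: [-0.564, 0.565, -0.425, 0.426]
contact_force: [3.5, -8.2, -0.6]
width: 0.0001
```

```bash
python3 rel.py
```

```text
t 19.95 p [ 0.5474 -0.3194  0.079 ] yaw z 15.93 ydir [ 0.001  -0.0012 -1.    ] q [ 0.955  0.666 -0.668  1.674  0.483  0.971  0.39 ] F [ 3.45 -8.16 -0.64] M [-1.79 -0.86  0.  ] w 0.0001
tub frame mm: x -0.6 y -103.7 z 79.0 Ftool [8.8 0.7 1.1]
```

Call:
carry_out:
  steps:
    - {"jaw": 1,"tx": -0.0015,"ty": 0,"tz": 0,"wx": 0,"wy": 0,"wz": 0}
    - {"jaw": 1,"tx": -0.0015,"ty": 0,"tz": 0,"wx": 0,"wy": 0,"wz": 0}
    - {"jaw": 1,"tx": 0,"ty": 0,"tz": 0,"wx": 0,"wy": 0,"wz": 0}
    - {"jaw": 1,"tx": 0,"ty": 0,"tz": 0,"wx": 0,"wy": 0,"wz": 0}

```text
time: 20.28
position: [0.5471, -0.3191, 0.0792]
tcp_rot: [-0.564, 0.565, -0.425, 0.428]
contact_force: [10.8, -21.2, -7.8]
width: 0.0001
```

```bash
python3 rel.py
```

```text
t 20.2833 p [ 0.5471 -0.3191  0.0792] yaw z 15.83 ydir [ 0.003  -0.0042 -1.    ] q [ 0.954  0.663 -0.667  1.678  0.484  0.966  0.386] F [ 10.83 -21.18  -7.81] M [-4.77 -2.63 -0.05] w 0.0001
tub frame mm: x -0.8 y -103.4 z 79.2 Ftool [23.3  7.9  4.6]
```

Call:
carry_out:
  steps:
    - {"jaw": 1,"tx": 0.008,"ty": 0,"tz": 0,"wx": 0,"wy": 0,"wz": 0}
    - {"jaw": 1,"tx": 0.025,"ty": 0,"tz": 0,"wx": 0,"wy": 0,"wz": 0}
    - {"jaw": 1,"tx": 0.01,"ty": -0.02,"tz": 0,"wx": 0,"wy": 0,"wz": 0}
    - {"jaw": 1,"tx": 0,"ty": -0.035,"tz": 0,"wx": 0,"wy": 0,"wz": 0}
    - {"jaw": 1,"tx": 0,"ty": -0.035,"tz": 0,"wx": 0,"wy": 0,"wz": 0}
    - {"jaw": 1,"tx": 0.01,"ty": -0.03,"tz": 0,"wx": 0,"wy": 0,"wz": 0}
    - {"jaw": 1,"tx": 0.03,"ty": -0.02,"tz": 0,"wx": 0,"wy": 0,"wz": 0}
    - {"jaw": 1,"tx": 0.03,"ty": 0,"tz": 0,"wx": 0,"wy": 0,"wz": 0}
    - {"jaw": 1,"tx": 0.01,"ty": 0,"tz": 0,"wx": 0,"wy": 0,"wz": 0}
    - {"jaw": 1,"tx": 0,"ty": 0,"tz": 0,"wx": 0,"wy": 0,"wz": 0}
    - {"jaw": 1,"tx": 0,"ty": 0,"tz": 0,"wx": 0,"wy": 0,"wz": 0}

```text
time: 21.2
position: [0.5801, -0.4329, 0.2178]
tcp_rot: [0.565, -0.564, 0.426, -0.425]
contact_force: [-0.7, 1.3, -0.2]
width: 0.0007
```

Run:
```python
from h import *
show()
P=[]
for n in('wrist','top','side'):
    s=snap(n);save(s,n+'6.png');u,v=proj(s,[.5195,-.2203,.095]).astype(int);print(n,u,v)
    i=cv2.imread('pics/%s6.png'%n)
    P.append(i[:240,100:460] if n=='wrist' else i[max(v-50,0):v+50,max(u-65,0):u+65])
    if n=='top':
        hsv=cv2.cvtColor(s['image'],cv2.COLOR_RGB2HSV);m=cv2.inRange(hsv,(105,120,60),(130,255,255));m[:,:290]=0
        cs,_=cv2.findContours(m,cv2.RETR_EXTERNAL,cv2.CHAIN_APPROX_NONE);c=max(cs,key=cv2.contourArea)
        print(cv2.minAreaRect(np.array([onplane(s,*p[0],.095)[:2] for p in c],np.float32)))
        d=cv2.absdiff(i,cv2.imread('pics/top1.png')).max(2)
        for k,b in dict(brush=(250,150,290,228),tin=(254,228,295,270),spool=(255,105,292,148)).items(): print(k,(d[b[1]:b[3],b[0]:b[2]]>40).sum())
P=[cv2.resize(p,(400,300),interpolation=cv2.INTER_CUBIC) for p in P];P.append(P[0]*0)
cv2.imwrite('pics/m6.png',np.vstack([np.hstack(P[:2]),np.hstack(P[2:])]))
```

```text
t 21.2 p [ 0.5801 -0.4329  0.2178] yaw z 15.98 ydir [-0.001   0.0019 -1.    ] q [ 1.009  0.682 -0.688  1.295  0.426  1.312  0.604] F [-0.69  1.28 -0.18] M [-0.02 -0.06 -0.02] w 0.0007
wrist 276 -59
top 364 204
((0.5192635655403137, -0.21905894577503204), (0.11771925538778305, 0.16589218378067017), 15.835724830627441)
brush 0
tin 0
spool 0
side 316 165
```

View pics/m6.png

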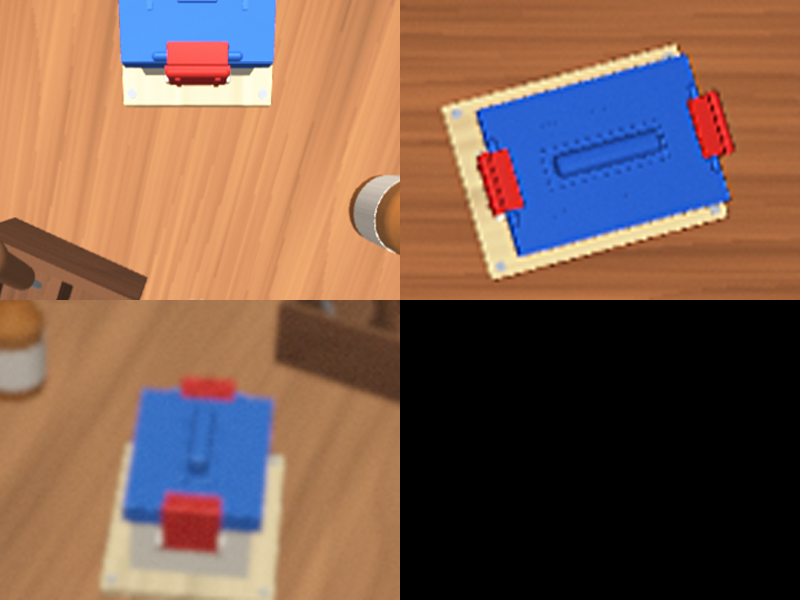

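```bash
python3 -c "
from bench import ctrl
print(ctrl.job_done())"
```

```text
the job is handed in; nothing more can be done
None
```

The tub is closed. I put the larger blue lid on and pressed it home, then swung both red clips shut with the closed fingers. I handed the job in at about 21 s, with the gripper clear of everything.

- **Lid:** It snapped past the beads at about 16 N and came to rest at the home height under 23 N. After release it measured 118 × 164 mm from the wrist camera, taken at its home height of 95 mm. That fits it being level and fully down.
- **Clips:** Both stopped hard against the fingers at about 23–24 N. In the last pictures both stand upright with their lips over the lid's ridges.
- **Brush, tin and spool:** The top picture shows no change around any of them.
- **Small disagreement:** The fingers stopped 101.2 mm out at one end and 103.4 mm at the other, where about 101.5 mm was expected at each. My estimate of the tub's centre is therefore likely about 1 mm off along its length. Both stops are well past the point where the clips snap in.

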